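# Start a tight punch edge-first in the disc cutter

## Robot

A 7-joint arm with a two-finger parallel gripper is mounted at the origin on a cart in front of the work surface, level with it; the furniture and walls round the work are solid. World frame = base frame: x ahead of the robot, y to its left, z up, the work surface at z = 0. Lengths are in mm, angles in rad, forces in N, time in s.
With the tool pointing down it reaches from about 400 to 875 mm from the base axis. Payload 4.4 kg.
Tool frame: the origin (TCP) lies on the centre line of the jaws, within the pads' length; the fingertips stand 11 mm ahead of it and the grasp point (between the pads) lies 8 mm behind it (ctrl.tips_ahead is the distance from the TCP to the fingertips, in mm); z points along the fingers, y is the line along which they close (so a half turn about z gives the same grasp; the last joint's range is limited). The gripper opens to 85 mm and grips with 20 to 120 N. Pads are 22 mm wide; open, the fingers measure 114 mm over their backs; the gripper's body (76 mm by 85 mm) begins 54 mm behind the grasp point. The pads swing forward as they close: fully open they stand 13 mm farther back than shut.
Start: joints at [-1.371, 0.628, 0.038, 1.517, -0.027, 0.996, -0.02], TCP at [170.718, 627.194, 242.313] pointing down, gripper open.
Joint ranges: [-3.06, 3.06], [-0.37, 2.12], [-1.25, 1.32], [0.18, 2.47], [-1.1, 4.24], [0.23, 1.98], [-2.94, 2.94]. Speed limits (rad/s): [2.57, 2.57, 3.14, 3.14, 3.14, 3.14, 3.14].

## Interface

Orientations are given as [roll, pitch, yaw] about the fixed x, y, z axes, in that order (R = Rz(yaw) Ry(pitch) Rx(roll)).
In Python, from cell import ctrl, eyes, job gives the robot as it stands. The module is installed in compiled form; this text tells all that it offers.
- The arm moves only by the tool carry_out, never from a script. Its argument "moves" is a list of rows, each an object of numbers: "tx", "ty", "tz": the shift along the tool's x, y, z as a fraction of full scale; "twist": the turn about the tool's z as a fraction of full scale; "fingers": the opening, from 0 (shut) to 1 (fully open). In form: [{"tx": .., "ty": .., "tz": .., "twist": .., "fingers": ..}, ...]. A call has 1 to 12 rows; each row shifts and turns the commanded pose from where the row before left it, along the tool's axes as they then stand; what a row does not reach is not made up. Full scale, the value 1, is 0.3 m for a shift and pi rad for a turn. A row lasts 1/8 s, in which the tool goes at most 62.5 mm and 10.7 degrees, less where a joint would pass 70% of its speed; a pose out of reach is approached as far as the arm can. A call with a number of a shift or a turn outside -1 to 1 is refused whole. A call with a gripper value outside its range is refused whole. The fingers move at their own pace and stop on an object; the grip force is fixed at half the most. Time passes only in rows, so rows that do not move let the fingers close. It gives the time, the measured TCP pose, the force, the opening and the grip force at its end, in the units of the state.
- ctrl.read_state(): the state, without advancing time (a new reading comes with each control period).
- eyes.get_image(name): name is "side" or "top"; returns a dict with "color" (480x640x3 uint8, blue, green, red), "fovy" (degrees; the focal length in pixels is half the picture's height over the tangent of half this angle, whatever the lens; pixels are square), "cx", "cy" (the principal point, pixels), "k1" (the pictures are not rectified: a ray, as slopes to the right and down, at radius r is drawn at 1 + k1 r^2 times it, then the intrinsics apply), "world_from_camera" (4x4, takes a point from camera to world coordinates). Camera axes: x right, y up, looking along -z (the intrinsics and any distortion apply to the point x, -y, -z); pixel columns grow to the right and rows downward; lengths in mm; the calibration is good to about 2 mm. A picture is of the moment at which its call begins. There is no depth.
- job.finish_job(): hands the job in; it is judged then, once.
The state is a dict: "clock": time; "qpos": joint angles; "qd": joint speeds; "tau": joint torques, N m; "eef_pos": TCP position; "tool_rot": TCP orientation; "force": force on the tool from outside, world axes, zero at the start; "torque": the same for the moment, N m; "width": finger opening in mm; "gripper_force": force on a finger pad.
Only numpy, scipy, OpenCV 4.12 (cv2) and the standard library are available. Lean on these libraries where they do the work, as an engineer would, in place of code of your own. Each camera call takes 0.05 s, during which the arm holds its last target. There are 200 camera calls.

## Task

Take the thicker of the two steel punches out of the wooden rack and set it in the wide bore of the disc cutter. It is a tight fit with no lead-in, so start it leaning about fifteen degrees with one edge of its foot down in the bore, then straighten it and slide it down, still in your grip, until it stands upright on the bottom; do not drop it or force it (keep the push on the cutter below 20 N). Leave it standing there, with the thin punch still in its rack and the other things where they are.

Things in the scene. Friction and masses are not known exactly. Their poses are not given: they have to be found in the camera images.
- thick_punch: the thicker punch: a plain round bright steel pin, 18 mm diameter, 90 mm long, about 0.18 kg, square-edged flat foot without bevel, standing upright in one of the two holes of the rack (either one). Origin: centre of its foot; z runs up along the pin.
- thick_punch_foot (a point): centre of the thick punch's foot (the same point as its origin)
- thin_punch: the thinner punch: same make, 12 mm diameter, 90 mm long, in the other hole of the rack; to be left there. Origin: centre of its foot, z up.
- punch_rack: fixed wooden block, 50 (x) by 120 (y) by 28 mm high, with two equal loose holes of 23 mm, 18 mm deep, at y = +31 and y = -31 mm, x = 0. Origin: centre of its underside, on the bench. The punches' feet stand in the holes 10 mm above the bench, off the hole centres by up to 1.5 mm.
- disc_cutter: disc cutter fixed on the bench; origin: centre of its underside. Dark base plate 80 (x) by 144 (y) by 10 mm; on it a steel guide block 60 by 88 mm, its flat top 42 mm above the bench, with two upright sharp-rimmed bores, 19 mm at nominal x 0, y +22 mm and 13 mm at x 0, y -24 mm, both 32 mm deep, ending on the base plate. Screwed ears at both y ends, 33 mm high.
- wide_bore (a point): NOMINAL centre of the wide bore's mouth, 42 mm above the bench, fixed to the base plate. The guide block is screwed on through slots: the real bore (19 mm, 32 mm deep) lies up to 5.5 mm from here along the cutter's x and up to 5.5 mm along its y, is not measured, and stays put under load. Find it by feel or sight.
- beeswax: round puck of beeswax, 45 mm wide, 17 mm high, bystander; origin under its centre
- loupe: small folding loupe, 29 by 61 by 13 mm, bystander; origin under its centre
- dapping_block: 50 mm brass doming cube with round hollows, bystander; origin under its centre
Not all that is in view belongs to the job. What is shaped like the thick_punch but pink is not meant.

How it is judged:
By the outcome, as a careful person would: the job done as asked, in the order asked, and still so for the second after the job is handed in, with the robot touching nothing.
It also fails if it takes over 72 s, if anything falls off the work surface, if the arm or the gripper's body presses on something with over 40 N, if the wrist force passes 120 N, or if a joint passes its speed limit or range.

## Working session

There is one attempt and no reset: what is moved stays moved. The work goes in short steps, Python scripts to look and compute and a tool call to move; the robot and the scene stay as the last step left them, time stands still between calls to the robot, and variables do not carry over. Pictures are saved under pics/ and viewed, at most 10 in all, crops included, and the job is handed in when it is done.

Besides the shell and the picture viewer there is one more tool, called after "Call:" as a command line: name --argument value ..., lists and objects as JSON in quotes. carry_out: Moves the arm, as the interface text tells. Its arguments: {"type":"object","properties":{"moves":{"type":"array","items":{"type":"object","properties":{"tx":{"type":"number","minimum":-1,"maximum":1},"ty":{"type":"number","minimum":-1,"maximum":1},"tz":{"type":"number","minimum":-1,"maximum":1},"twist":{"type":"number","minimum":-1,"maximum":1},"fingers":{"type":"number"}}}}},"required":["moves"]}

```bash
mkdir -p pics; cat > h.py <<'E'
import numpy as np, cv2
from cell import ctrl, eyes, job
def snap(n,f):
    d=eyes.get_image(n); cv2.imwrite('pics/'+f,d['color']); np.save('pics/'+f+'.npy',d,allow_pickle=True); return d
def ray(d,u,v):
    f=240/np.tan(np.radians(d['fovy'])/2); K=np.array([[f,0,d['cx']],[0,f,d['cy']],[0,0,1.]])
    p=cv2.undistortPoints(np.array([[[u,v]]],float),K,np.array([d['k1'],0,0,0,0.]))[0,0]
    # note: forward model r_d=r(1+k1 r^2)
    T=np.array(d['world_from_camera']); return T[:3,3],T[:3,:3]@np.array([p[0],-p[1],-1])
def onz(d,u,v,z):
    o,r=ray(d,u,v); return o+r*(z-o[2])/r[2]
def proj(d,P):
    f=240/np.tan(np.radians(d['fovy'])/2);T=np.array(d['world_from_camera']); c=T[:3,:3].T@(np.array(P,float)-T[:3,3])
    x=c[0]/-c[2];y=-c[1]/-c[2];s=1+d['k1']*(x*x+y*y); return np.array([d['cx']+f*x*s,d['cy']+f*y*s])
def load(f): return np.load('pics/'+f+'.npy',allow_pickle=True).item()
E
python3 - <<'E'
from h import *
np.set_printoptions(precision=3,suppress=True)
for n in('side','top'):
    d=snap(n,n+'1.png'); print(n,d['fovy'],d['cx'],d['cy'],d['k1'],np.array(d['world_from_camera']))
print(ctrl.read_state(), ctrl.tips_ahead)
E
```

```text
side 50.49148111562134 322.8436745930575 236.9245010759981 0.02356660408727239 [[ -0.86    0.322  -0.395 218.418]
 [ -0.51   -0.557   0.656 545.136]
 [ -0.009   0.766   0.643 689.975]
 [  0.      0.      0.      1.   ]]
top 43.00268853964158 317.0188853738206 240.9487706275829 -0.2096310662593822 [[   0.024    0.998   -0.059  535.933]
 [  -1.       0.025    0.016 -115.058]
 [   0.017    0.059    0.998 1014.409]
 [   0.       0.       0.       1.   ]]
{'clock': 0.1, 'qpos': array([-1.371,  0.629,  0.038,  1.518, -0.027,  0.996, -0.02 ]), 'qd': array([ 0.001, -0.003,  0.   , -0.002, -0.002, -0.001,  0.001]), 'tau': array([  0.004, -56.453,   1.231, -19.397,   0.011,   0.005,  -0.   ]), 'eef_pos': array([170.574, 626.668, 241.495]), 'tool_rot': array([-3.14 ,  0.   ,  2.876]), 'force': array([0.237, 0.322, 0.718]), 'torque': array([-0.02 ,  0.01 ,  0.008]), 'gripper_force': 0.0, 'width': 85.55675220899387} 11.0
```

View both.

View pics/side1.png

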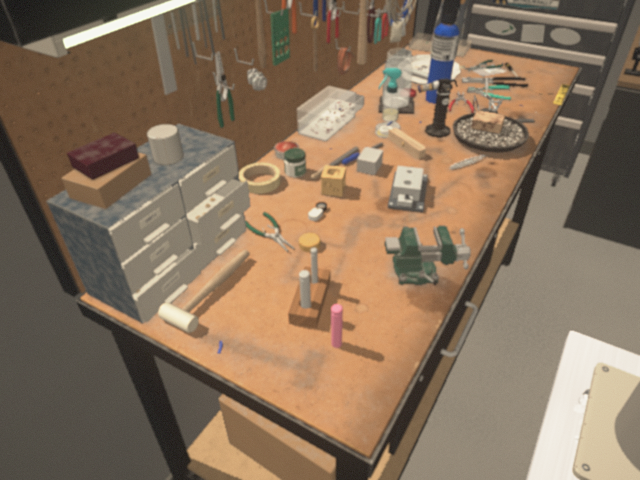

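View pics/top1.png

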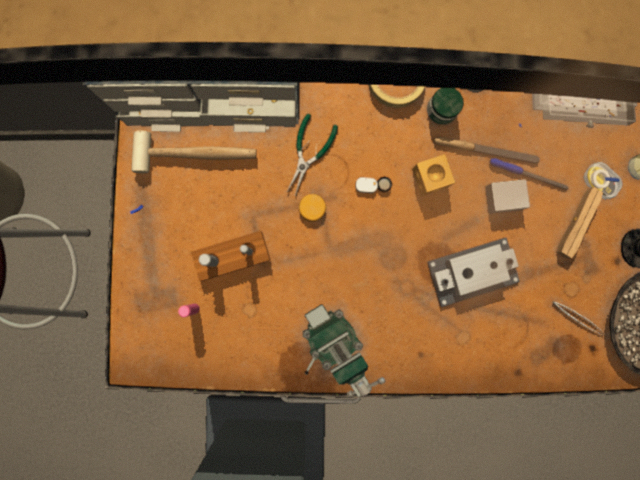

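Side: rack at (310,297) with punches at (305,290) and (314,265), pink decoy at (336,325), cutter at (407,190). Top: punches at (207,260) and (246,249), pink decoy at (188,311), cutter at (475,272). The left grey punch looks the thicker one; I'll confirm it in an enlarged crop.

```bash
python3 - <<'E'
from h import *
t=load('top1.png');s=load('side1.png')
a=cv2.resize(t['color'][215:345,165:295],None,fx=3,fy=3,interpolation=2)
b=cv2.resize(t['color'][225:320,420:530],None,fx=3.6,fy=3.6,interpolation=2)
c=cv2.resize(s['color'][230:360,265:365],None,fx=2,fy=2,interpolation=2)
im=np.zeros((600,800,3),np.uint8)
for p,x,y in((a,0,0),(b,400,0),(c,400,342)):
    p=p[:600-y,:800-x]; im[y:y+p.shape[0],x:x+p.shape[1]]=p
cv2.imwrite('pics/crop1.png',im)
# first estimates
for n,u,v,z in(('thick',207,260,100),('thin',246,249,100),('boreR',492,265,42),('boreL',468,272,42)): print(n,onz(t,u,v,z).round(1))
E
```

```text
thick [557.4  35.5 100. ]
thin [575.5 -23.  100. ]
boreR [ 561.6 -417.2   42. ]
boreL [ 549.4 -376.8   42. ]
```

View pics/crop1.png

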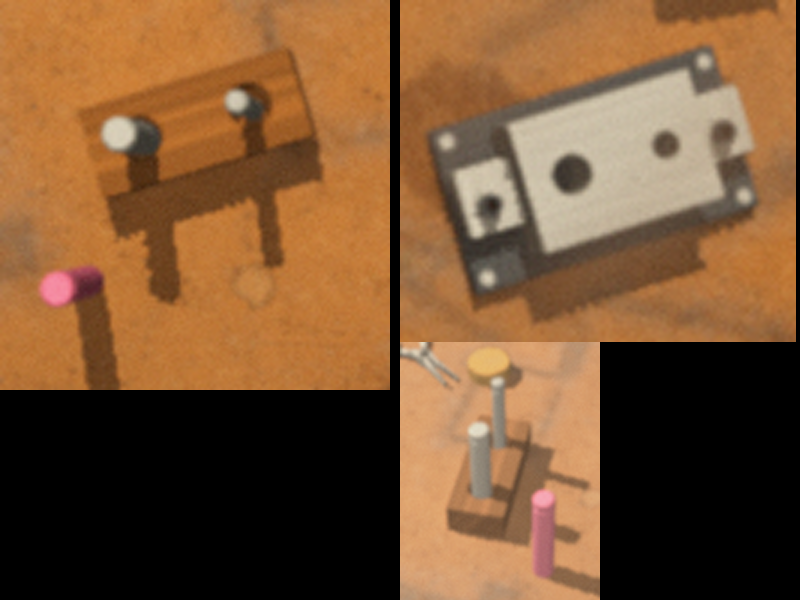

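Candidates (top): bright (205,259), thin bright (244,249), pink (184,311). The crop confirms (205,259) is steel and clearly wider than (244,249), and the pink one is not meant. The wide bore is the left, larger hole at about (467,273).

```bash
python3 - <<'E'
from h import *
t=load('top1.png')['color'];T=load('top1.png');S=load('side1.png')
def blobs(img,mask,x0,y0,x1,y1,mn,k=1):
    m=np.zeros(mask.shape,np.uint8); m[y0:y1,x0:x1]=mask[y0:y1,x0:x1]
    n,l,st,c=cv2.connectedComponentsWithStats(m)
    return [(c[i].round(2),st[i]) for i in range(1,n) if st[i,4]>=mn]
h=cv2.cvtColor(t,cv2.COLOR_BGR2HSV); 
print('tops',*blobs(t,((h[...,2]>130)&(h[...,1]<70)).astype(np.uint8),190,235,265,275,8),sep='\n')
g=cv2.cvtColor(t,cv2.COLOR_BGR2GRAY)
print('bores',*blobs(t,(g<120).astype(np.uint8),455,255,505,285,8),sep='\n')
print('block',*blobs(t,(g>120).astype(np.uint8),425,235,525,310,100),sep='\n')
print('base',*blobs(t,(h[...,1]<80).astype(np.uint8),420,225,530,320,100),sep='\n')
s=S['color'];hs=cv2.cvtColor(s,cv2.COLOR_BGR2HSV)
print('side punches',*blobs(s,((hs[...,1]<70)&(hs[...,2]>100)).astype(np.uint8),290,240,330,320,20),sep='\n')
gs=cv2.cvtColor(s,cv2.COLOR_BGR2GRAY)
print('side bores',*blobs(s,(gs<100).astype(np.uint8),396,168,420,195,4),sep='\n')
print(gs[168:196,396:424])
E
```

```text
tops
(array([243.8 , 248.08]), array([241, 245,   7,   7,  40], dtype=int32))
(array([204.2 , 259.03]), array([199, 254,  11,  11,  95], dtype=int32))
bores
(array([457.  , 255.33]), array([455, 255,   6,   2,   9], dtype=int32))
(array([493.28, 264.78]), array([490, 262,   7,   7,  36], dtype=int32))
(array([467.24, 272.89]), array([462, 268,  11,  11,  89], dtype=int32))
(array([500.57, 283.29]), array([495, 282,  10,   3,  21], dtype=int32))
block
(array([482.52, 259.07]), array([ 425,  235,  100,   60, 3219], dtype=int32))
(array([443.95, 278.6 ]), array([435, 269,  19,  22, 258], dtype=int32))
(array([430.4 , 297.74]), array([425, 281,  14,  29, 201], dtype=int32))
(array([512.01, 299.06]), array([485, 282,  40,  28, 557], dtype=int32))
base
(array([473.03, 270.48]), array([ 429,  238,   90,   68, 3463], dtype=int32))
side punches
(array([313.9 , 264.95]), array([311, 248,   7,  35, 186], dtype=int32))
(array([304.77, 288.49]), array([299, 270,  12,  38, 351], dtype=int32))
side bores
[[178 201 215 217 216 215 214 214 214 216 212 212 208 210 213 213 213 209
  208 207 203 204 201
[... 2481 characters left out ...]
128 133 133 132 131 135 132 134 132 133 136 134 133 133 132 132 135 133
  134 137 137 140 141 138 116  85  76  73]
 [134 134 130 132 135 132 133 133 133 134 133 133 133 135 133 130 134 132
  132 129 128 132 132 123 103  84  74  74]
 [135 132 133 133 134 137 131 131 135 135 134 133 135 131 131 135 132 131
  132 131 134 133 132 123 102  82  77  78]
 [135 132 137 146 150 145 143 140 139 129 128 126 129 134 134 131 131 132
  132 132 135 135 133 121  99  82  74  76]
 [131 138 159 178 185 181 172 167 152 129 111 111 120 129 132 128 130 132
  134 135 134 135 134 113  95  80  72  77]
 [134 147 179 203 212 208 204 193 169 126  93  87 109 138 150 144 138 134
  133 137 136 137 130 114  89  75  76  77]]
```

```bash
python3 - <<'E'
from h import *
T=load('top1.png');S=load('side1.png')
w=onz(T,467.24,272.89,42);n=onz(T,493.28,264.78,42);k=onz(T,204.2,259.03,100);i=onz(T,243.8,248.08,100)
for q in(w,n,k,i):print(q.round(1),'-> side',proj(S,q).round(1))
gs=cv2.cvtColor(S['color'],cv2.COLOR_BGR2GRAY).astype(float)
for y0,y1,x0,x1 in((178,186,402,413),(169,175,405,413)):
    W=np.clip(205-gs[y0:y1,x0:x1],0,None);Y,X=np.mgrid[y0:y1,x0:x1];u,v=(X*W).sum()/W.sum(),(Y*W).sum()/W.sum()
    print('side bore',u,v,onz(S,u,v,42).round(1))
hs=cv2.cvtColor(S['color'],cv2.COLOR_BGR2HSV)
m=((hs[...,1]<70)&(hs[...,2]>100))
for y in range(268,310,3): xs=np.where(m[y,292:312])[0]+292; print(y,xs.min() if len(xs) else 0,xs.max() if len(xs) else 0,end='; ')
print('\nthick foot@10, top@100 side proj', proj(S,[k[0],k[1],28]),proj(S,[k[0],k[1],100]))
a=k-i;print('axis deg',np.degrees(np.arctan2(*-a[1::-1])),np.linalg.norm(a),'cutter',np.degrees(np.arctan2(n[1]-w[1],n[0]-w[0])),np.linalg.norm(n-w))
E
```

```text
[ 547.9 -375.5   42. ] -> side [407.8 182.7]
[ 562.  -419.3   42. ] -> side [409.8 171.8]
[558.7  39.9 100. ] -> side [304.9 273.5]
[576.8 -19.7 100. ] -> side [314.3 249.4]
side bore 407.06833855799374 182.09404388714734 [ 550.2 -376.8   42. ]
side bore 408.95147313691507 171.2322357019064 [ 564.5 -420.6   42. ]
268 0 0; 271 301 307; 274 299 309; 277 300 311; 280 300 309; 283 300 309; 286 300 309; 289 301 309; 292 301 309; 295 301 309; 298 301 309; 301 301 309; 304 301 310; 307 303 308; 
thick foot@10, top@100 side proj [306.20148961 303.10283954] [304.91365952 273.51271885]
axis deg -73.12183977884261 62.215655075468845 cutter -72.23120252705323 46.01040124351149
```

Call:
carry_out --moves '[{"tx":0,"ty":-0.1,"tz":0},{"tx":0,"ty":0,"tz":0}]'

```text
validation failed for argument at $.mo...
```

Call:
carry_out --moves '[{"tx":0,"ty":0,"tz":0,"twist":0.05,"fingers":1},{"tx":0,"ty":0.1,"tz":0,"twist":0.05,"fingers":1}]'

```text
clock: 0.35
eef_pos: [182.3, 653.3, 242.2]
tool_rot: [-3.139, 0.0, 2.557]
force: [0.7, -0.4, 0.6]
width: 85.1
gripper_force: 0.0
```

Call:
carry_out --moves '[{"tx":0,"ty":0,"tz":0,"twist":0.055,"fingers":1},{"tx":0,"ty":0,"tz":0,"twist":0.055,"fingers":1},{"tx":0,"ty":0,"tz":0,"twist":0.055,"fingers":1},{"tx":0,"ty":0,"tz":0,"twist":0.055,"fingers":1},{"tx":-0.15,"ty":0.04,"tz":0,"twist":0,"fingers":1},{"tx":-0.15,"ty":0.04,"tz":0,"twist":0,"fingers":1},{"tx":-0.15,"ty":0.04,"tz":0,"twist":0,"fingers":1},{"tx":-0.15,"ty":0.04,"tz":0,"twist":0,"fingers":1},{"tx":-0.15,"ty":0.04,"tz":0,"twist":0,"fingers":1},{"tx":-0.15,"ty":0.04,"tz":0,"twist":0,"fingers":1},{"tx":-0.15,"ty":0.04,"tz":0,"twist":0,"fingers":1},{"tx":0,"ty":0,"tz":0,"twist":0,"fingers":1}]'

```text
clock: 1.85
eef_pos: [358.7, 374.3, 242.4]
tool_rot: [3.141, 0.002, 1.863]
force: [-0.1, 1.0, -0.1]
width: 85.7
gripper_force: 0.0
```

Call:
carry_out --moves '[{"tx":-0.1576,"ty":0.0392,"tz":0,"twist":0,"fingers":1},{"tx":-0.1576,"ty":0.0392,"tz":0,"twist":0,"fingers":1},{"tx":-0.1576,"ty":0.0392,"tz":0,"twist":0,"fingers":1},{"tx":-0.1576,"ty":0.0392,"tz":0,"twist":0,"fingers":1},{"tx":-0.1576,"ty":0.0392,"tz":0,"twist":0,"fingers":1},{"tx":-0.1576,"ty":0.0392,"tz":0,"twist":0,"fingers":1},{"tx":-0.1576,"ty":0.0392,"tz":0,"twist":0,"fingers":1},{"tx":-0.1576,"ty":0.0392,"tz":0,"twist":0,"fingers":1},{"tx":0,"ty":0,"tz":0.1,"twist":0,"fingers":0.6},{"tx":0,"ty":0,"tz":0.1,"twist":0,"fingers":0.6},{"tx":0,"ty":0,"tz":0,"twist":0,"fingers":0.6},{"tx":0,"ty":0,"tz":0,"twist":0,"fingers":0.6}]'

```text
clock: 3.35
eef_pos: [558.5, 45.4, 183.0]
tool_rot: [3.141, 0.0, 1.871]
force: [-0.5, -0.3, -0.2]
width: 51.2
gripper_force: 0.0
```

```bash
python3 - <<'E'
from h import *
d=snap('side','side2.png'); st=ctrl.read_state(); print(st['eef_pos'],st['qpos'],proj(d,st['eef_pos']))
cv2.imwrite('pics/c2.png',cv2.resize(d['color'][180:330,230:390],None,fx=4,fy=4,interpolation=2))
E
```

```text
[558.6936196   45.36662868 183.39380732] [-0.3300584   0.59223897  0.30548969  1.84030129 -0.25065406  0.7445959
  0.41206989] [301.33492847 236.9130617 ]
```

View pics/c2.png

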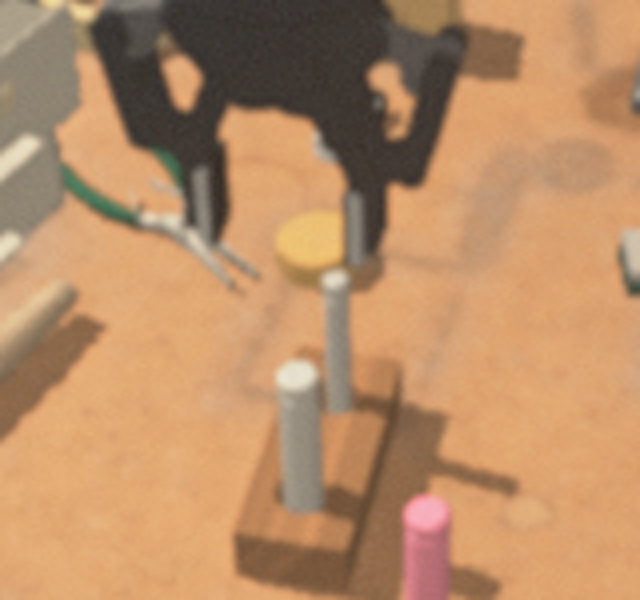

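Picture: gripper centred over the thick punch (crop (298,375)); fingers at (205,195) and (360,225), on both sides of it. Correcting 5 mm and going down.

Call:
carry_out --moves '[{"tx":-0.0177,"ty":-0.0048,"tz":0,"twist":0,"fingers":0.6},{"tx":0,"ty":0,"tz":0.1,"twist":0,"fingers":0.6},{"tx":0,"ty":0,"tz":0.1,"twist":0,"fingers":0.6},{"tx":0,"ty":0,"tz":0.1,"twist":0,"fingers":0.6},{"tx":0,"ty":0,"tz":0.098,"twist":0,"fingers":0.6},{"tx":0,"ty":0,"tz":0,"twist":0,"fingers":0.6},{"tx":0,"ty":0,"tz":0,"twist":0,"fingers":0.6},{"tx":0,"ty":0,"tz":0,"twist":0,"fingers":0.6}]'

```text
clock: 4.4
eef_pos: [559.1, 39.3, 64.4]
tool_rot: [3.139, 0.001, 1.87]
force: [0.7, -0.1, 1.2]
width: 51.2
gripper_force: 0.0
```

Call:
carry_out --moves '[{"tx":0,"ty":0,"tz":0,"twist":0,"fingers":0},{"tx":0,"ty":0,"tz":0,"twist":0,"fingers":0},{"tx":0,"ty":0,"tz":0,"twist":0,"fingers":0},{"tx":0,"ty":0,"tz":0,"twist":0,"fingers":0},{"tx":0,"ty":0,"tz":0,"twist":0,"fingers":0},{"tx":0,"ty":0,"tz":0,"twist":0,"fingers":0}]'

```text
clock: 5.15
eef_pos: [558.5, 39.4, 63.6]
tool_rot: [3.141, 0.0, 1.87]
force: [-0.7, 0.3, 6.4]
width: 16.7
gripper_force: 58.2
```

Call:
carry_out --moves '[{"tx":0,"ty":0,"tz":-0.012,"twist":0,"fingers":0},{"tx":0,"ty":0,"tz":0,"twist":0,"fingers":0},{"tx":0,"ty":0,"tz":0,"twist":0,"fingers":0}]'

```text
clock: 5.52
eef_pos: [557.7, 39.3, 66.2]
tool_rot: [-3.141, -0.0, 1.87]
force: [-0.3, 0.6, -1.6]
width: 16.6
gripper_force: 58.4
```

Call:
carry_out --moves '[{"tx":0.007,"ty":0,"tz":0,"twist":0,"fingers":0},{"tx":0.007,"ty":0,"tz":0,"twist":0,"fingers":0},{"tx":0.005,"ty":0,"tz":0,"twist":0,"fingers":0},{"tx":0,"ty":0,"tz":0,"twist":0,"fingers":0}]'

```text
clock: 6.02
eef_pos: [557.1, 42.5, 66.5]
tool_rot: [3.141, 0.003, 1.869]
force: [1.5, -5.5, -4.0]
width: 16.4
gripper_force: 58.4
```

Call:
carry_out --moves '[{"tx":0.01,"ty":0,"tz":0,"twist":0,"fingers":0},{"tx":0.01,"ty":0,"tz":0,"twist":0,"fingers":0},{"tx":0,"ty":0,"tz":0,"twist":0,"fingers":0}]'

```text
clock: 6.4
eef_pos: [556.5, 46.2, 66.9]
tool_rot: [3.139, 0.006, 1.868]
force: [2.7, -8.4, -3.3]
width: 16.5
gripper_force: 58.9
```

Call:
carry_out --moves '[{"tx":0.007,"ty":0,"tz":0,"twist":0,"fingers":0},{"tx":0.007,"ty":0,"tz":0,"twist":0,"fingers":0},{"tx":0,"ty":0,"tz":0,"twist":0,"fingers":0}]'

```text
clock: 6.78
eef_pos: [555.5, 50.0, 67.2]
tool_rot: [3.139, 0.006, 1.867]
force: [2.3, -9.1, -1.6]
width: 16.8
gripper_force: 59.3
```

Call:
carry_out --moves '[{"tx":0.008,"ty":0,"tz":0,"twist":0,"fingers":0},{"tx":0.007,"ty":0,"tz":0,"twist":0,"fingers":0},{"tx":0,"ty":0,"tz":0,"twist":0,"fingers":0}]'

```text
clock: 7.15
eef_pos: [554.4, 53.7, 67.2]
tool_rot: [3.138, 0.007, 1.867]
force: [3.3, -10.0, -1.2]
width: 17.0
gripper_force: 59.5
```

```bash
cat > lean.py <<'E'
from h import *
import sys
def axis(d,cx,cy,r,sat=75,val=90):
    h=cv2.cvtColor(d['color'],cv2.COLOR_BGR2HSV)
    return h
d=snap('side','side3.png'); st=ctrl.read_state(); print(st['eef_pos'],st['force'],proj(d,st['eef_pos']))
cv2.imwrite('pics/c3.png',cv2.resize(d['color'][210:330,240:380],None,fx=5,fy=5,interpolation=2))
E
python3 lean.py
```

```text
[554.36637731  53.75445244  67.19020384] [  3.75793366 -10.8988904   -1.35565222] [303.30324947 293.46562193]
```

View pics/c3.png

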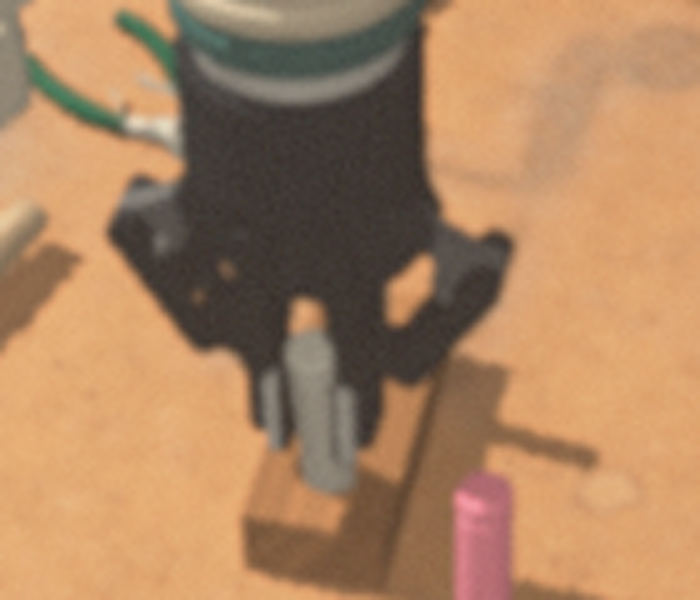

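Picture: the punch is gripped and leaning in the rack hole, top at crop (312,345), foot end at (330,485). Now back off the side load and lift straight out.

Call:
carry_out --moves '[{"tx":-0.015,"ty":0,"tz":0,"twist":0,"fingers":0},{"tx":0,"ty":0,"tz":-0.03,"twist":0,"fingers":0},{"tx":0,"ty":0,"tz":-0.05,"twist":0,"fingers":0},{"tx":0,"ty":0,"tz":-0.1,"twist":0,"fingers":0},{"tx":0,"ty":0,"tz":-0.1,"twist":0,"fingers":0},{"tx":0,"ty":0,"tz":-0.1,"twist":0,"fingers":0},{"tx":0,"ty":0,"tz":-0.1,"twist":0,"fingers":0},{"tx":0,"ty":0,"tz":0,"twist":0.05,"fingers":0},{"tx":0,"ty":0,"tz":0,"twist":0.05,"fingers":0},{"tx":0,"ty":0,"tz":0,"twist":0.05,"fingers":0},{"tx":0,"ty":0,"tz":0,"twist":0.05,"fingers":0},{"tx":0,"ty":0,"tz":0,"twist":0.05,"fingers":0}]'

```text
clock: 8.7
eef_pos: [552.1, 56.5, 211.2]
tool_rot: [-3.139, -0.002, 1.082]
force: [-0.3, -0.3, -1.7]
width: 16.8
gripper_force: 59.4
```

Call:
carry_out --moves '[{"tx":0,"ty":0,"tz":0,"twist":0.05,"fingers":0},{"tx":0,"ty":0,"tz":0,"twist":0.05,"fingers":0},{"tx":0,"ty":0,"tz":0,"twist":0.05,"fingers":0},{"tx":0,"ty":0,"tz":0,"twist":0.022,"fingers":0},{"tx":0,"ty":0,"tz":0,"twist":0,"fingers":0}]'

```text
clock: 9.32
eef_pos: [552.4, 56.3, 210.8]
tool_rot: [-3.139, 0.0, 0.547]
force: [0.5, -0.1, -2.2]
width: 16.6
gripper_force: 59.3
```

```bash
python3 - <<'E'
from h import *
d=snap('side','side4.png'); t=snap('top','top4.png'); st=ctrl.read_state(); e=st['eef_pos'];print(e,st['tool_rot'],st['force'])
u,v=proj(d,e).astype(int);print(u,v)
a=cv2.resize(d['color'][v-60:v+60,u-50:u+50],None,fx=5,fy=5,interpolation=2)
cv2.imwrite('pics/c4.png',a)
E
```

```text
[552.75764648  55.60988215 210.81915424] [-3.13987818e+00 -2.14377463e-04  5.47192026e-01] [ 0.46073911  1.32498974 -2.33887509]
300 227
```

View pics/c4.png

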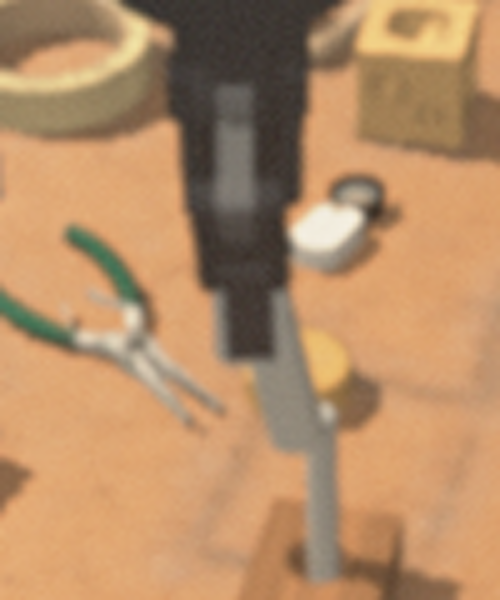

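Picture: the punch is held leaning, foot to the right at crop (292,448), pad end at (248,358); the thin punch is still in the rack. Measuring the lean.

```bash
cat > edges.py <<'E'
from h import *
def edges(d,e,rows=range(0,40)):
    """steel rows below tcp: (row,left,right) by saturation threshold, subpixel"""
    u,v=proj(d,e).astype(int); h=cv2.cvtColor(d['color'],cv2.COLOR_BGR2HSV)[...,1].astype(float)
    h=cv2.GaussianBlur(h,(0,0),0.7)
    for r in rows:
        y=v+r; print(y,h[y,u-8:u+24].astype(int))
E
python3 - <<'E'
from edges import *
d=load('side4.png'); print(proj(d,[552.7,55.8,210.8])); edges(d,[552.7,55.8,210.8],range(-4,34,2))
E
```

```text
[300.30394005 228.05725691]
224 [ 77  57  49  53  58  59  60  63  62  64  60  58  53  51  63  92 116 124
 125 124 125 126 127 126 126 126 127 127 126 127 126 126]
226 [ 86  55  40  43  54  59  61  61  60  61  57  51  40  34  41  67  99 117
 121 121 122 124 124 123 122 122 124 126 127 128 127 127]
228 [ 87  56  40  42  53  60  64  64  59  56  57  50  39  33  35  52  83 108
 118 121 121 120 121 119 118 119 121 123 124 125 125 126]
230 [ 91  62  45  43  50  58  59  62  61  55  56  51  42  35  34  43  66  96
 114 119 119 118 117 117 117 119 122 123 123 124 124 125]
232 [ 94  65  44  40  48  57  60  60  61  60  58  50  41  35  35  38  53  84
 112 124 125 123 121 120 120 121 122 122 122 123 124 125]
234 [ 95  68  47  42  50  60  61  61  66  65  61  54  43  36  34  35  45  75
 111 129 132 131 131 131 129 128 125 122 120 121 122 124]
236 [ 96  69  46  40  45  54  58  62  60  61  65  59  45  37  34  35  41  59
  94 121 129 129 129 130 131 133 131 126 122 120 120 121]
238 [104  86  66  55  55  57  60  59  53  46  45  42  40  38  37  37  39  47
  74 106 122 125 126 126 128 131 132 129 122 117 1
[... 792 characters left out ...]
 104 117 119 120 120 123]
252 [118 117 117 117 115 115 115 116 115 111  99  78  55  42  39  39  40  41
  40  40  41  42  41  43  58  86 112 123 125 125 126 127]
254 [115 115 116 115 115 115 114 113 113 112 106  91  69  50  41  39  41  40
  40  40  42  42  42  46  67  98 119 126 127 128 127 125]
256 [113 114 115 115 114 113 114 114 114 114 113 107  94  77  64  58  56  55
  52  46  43  41  41  47  67  98 119 126 127 126 126 125]
258 [108 109 110 110 110 112 113 115 117 118 119 118 116 114 111 109 108 104
  92  70  51  42  40  45  67  99 120 126 127 127 126 126]
260 [105 107 107 106 107 108 110 113 117 120 120 119 119 118 119 121 123 120
 105  78  54  42  39  46  67  99 120 126 126 125 126 127]
```

```bash
python3 - <<'E'
from h import *
d=load('side4.png'); e=np.array([552.7,55.8,210.8]); y=.547; n=np.array([np.sin(y),-np.cos(y),0]);x=np.array([np.cos(y),np.sin(y),0])
def hit(u,v):
    o,r=ray(d,u,v); p=o+r*(n@(e-o))/(n@r)-e; return np.array([p@x,p[2]])
a,b=hit(292+8.55,242),hit(292+11.5,254); c,f=hit(292+15.4,226),hit(292+19.73,244)
for p,q in((a,b),(c,f)): print(p,q,np.degrees(np.arctan2(p[0]-q[0],p[1]-q[1])))
print('foot low edge', hit(292+14,256.3),'right corner',hit(292+20,247.5), 'vertical check', hit(300,228))
E
```

```text
[  0.64672894 -27.45260797] [ -3.04546066 -52.20259422] 8.484781156380665
[-10.71845295   3.75260765] [-16.36200733 -31.8191772 ] 9.014985003298102
foot low edge [ -6.80139331 -57.12131233] right corner [-16.61599986 -38.96981264] vertical check [0.4500403  0.11842237]
```

Lean is only about 9–10°. I'll dip back into the loose rack hole (same yaw) to lean it further.

Call:
carry_out --moves '[{"tx":0.024,"ty":0.0567,"tz":0,"twist":0,"fingers":0},{"tx":0,"ty":0,"tz":0.1,"twist":0,"fingers":0},{"tx":0,"ty":0,"tz":0.1,"twist":0,"fingers":0},{"tx":0,"ty":0,"tz":0.1,"twist":0,"fingers":0},{"tx":0,"ty":0,"tz":0.09,"twist":0,"fingers":0},{"tx":0,"ty":0,"tz":0,"twist":0,"fingers":0},{"tx":0,"ty":0,"tz":0,"twist":0,"fingers":0}]'

```text
clock: 10.3
eef_pos: [569.0, 43.6, 94.5]
tool_rot: [3.141, -0.001, 0.545]
force: [0.3, 0.1, -1.7]
width: 16.5
gripper_force: 59.4
```

```bash
python3 - <<'E'
from h import *
d=snap('side','side5.png'); st=ctrl.read_state(); e=st['eef_pos'];print(e,st['tool_rot'],st['force'])
u,v=proj(d,e).astype(int);print(u,v)
cv2.imwrite('pics/c5.png',cv2.resize(d['color'][v-40:v+50,u-50:u+50],None,fx=6,fy=6,interpolation=2))
E
```

```text
[569.18861575  43.58918308  94.80541623] [ 3.14079508e+00 -1.93242613e-03  5.44952108e-01] [ 0.87423529 -0.71825344 -1.7107214 ]
298 274
```

View pics/c5.png

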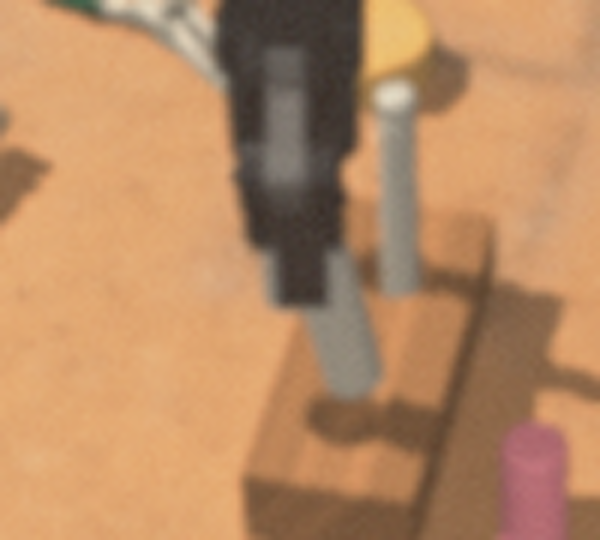

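Picture: foot at crop (350,390) above the hole at (340,420); needs about 3 mm toward image left (+tool x).

Call:
carry_out --moves '[{"tx":0.01,"ty":0,"tz":0,"twist":0,"fingers":0},{"tx":0,"ty":0,"tz":0.03,"twist":0,"fingers":0},{"tx":0,"ty":0,"tz":0.02,"twist":0,"fingers":0},{"tx":0,"ty":0,"tz":0,"twist":0,"fingers":0}]'

```text
clock: 10.85
eef_pos: [570.2, 45.2, 77.7]
tool_rot: [-3.141, 0.001, 0.545]
force: [0.3, -0.1, -2.2]
width: 16.6
gripper_force: 59.4
```

Call:
carry_out --moves '[{"tx":0,"ty":0,"tz":0.02,"twist":0,"fingers":0},{"tx":0,"ty":0,"tz":0.018,"twist":0,"fingers":0},{"tx":0,"ty":0,"tz":0,"twist":0,"fingers":0}]'

```text
clock: 11.22
eef_pos: [570.3, 45.3, 66.5]
tool_rot: [-3.141, 0.001, 0.545]
force: [-1.5, -0.3, -2.5]
width: 16.4
gripper_force: 59.4
```

Call:
carry_out --moves '[{"tx":0.01,"ty":0,"tz":0,"twist":0,"fingers":0},{"tx":0.01,"ty":0,"tz":0,"twist":0,"fingers":0},{"tx":0,"ty":0,"tz":0,"twist":0,"fingers":0}]'

```text
clock: 11.6
eef_pos: [571.9, 46.4, 66.4]
tool_rot: [-3.139, 0.008, 0.544]
force: [-8.4, -3.4, 0.6]
width: 16.3
gripper_force: 59.9
```

Call:
carry_out --moves '[{"tx":0.008,"ty":0,"tz":0,"twist":0,"fingers":0},{"tx":0.006,"ty":0,"tz":0,"twist":0,"fingers":0},{"tx":0,"ty":0,"tz":0,"twist":0,"fingers":0}]'

```text
clock: 11.98
eef_pos: [574.3, 48.0, 66.1]
tool_rot: [-3.138, 0.01, 0.543]
force: [-9.7, -4.6, 0.5]
width: 16.3
gripper_force: 60.0
```

Call:
carry_out --moves '[{"tx":0.006,"ty":0,"tz":0,"twist":0,"fingers":0},{"tx":0,"ty":0,"tz":0,"twist":0,"fingers":0},{"tx":-0.018,"ty":0,"tz":0,"twist":0,"fingers":0},{"tx":0,"ty":0,"tz":-0.03,"twist":0,"fingers":0},{"tx":0,"ty":0,"tz":-0.05,"twist":0,"fingers":0},{"tx":0,"ty":0,"tz":-0.1,"twist":0,"fingers":0},{"tx":0,"ty":0,"tz":-0.15,"twist":0,"fingers":0},{"tx":0,"ty":0,"tz":-0.15,"twist":0,"fingers":0},{"tx":0,"ty":0,"tz":0,"twist":0,"fingers":0},{"tx":0,"ty":0,"tz":0,"twist":0,"fingers":0}]'

```text
clock: 13.22
eef_pos: [576.9, 49.3, 211.6]
tool_rot: [3.142, -0.002, 0.545]
force: [-0.8, -0.3, -2.4]
width: 16.5
gripper_force: 59.8
```

```bash
cat > meas.py <<'E'
from h import *
def meas(d,e,yaw,thr=80):
    u,v=proj(d,e); u,v=int(round(u)),int(round(v)); h=cv2.GaussianBlur(cv2.cvtColor(d['color'],cv2.COLOR_BGR2HSV)[...,1].astype(float),(0,0),.7)
    n=np.array([np.sin(yaw),-np.cos(yaw),0]);x=np.array([np.cos(yaw),np.sin(yaw),0])
    def hit(a,b):
        o,r=ray(d,a,b); p=o+r*(n@(e-o))/(n@r)-e; return np.array([p@x,p[2]])
    L=[];R=[]
    for y in range(v+2,v+34):
        row=h[y,u-12:u+26]<thr; i=np.where(row)[0]
        if len(i)<5: continue
        # largest run
        runs=np.split(i,np.where(np.diff(i)>1)[0]+1); r=max(runs,key=len); a,b=r[0],r[-1]; X=u-12; g=h[y]
        l=X+a-(thr-g[X+a])/(g[X+a-1]-g[X+a]+1e-9); q=X+b+(thr-g[X+b])/(g[X+b+1]-g[X+b]+1e-9)
        L.append((*hit(l,y),l,y));R.append((*hit(q,y),q,y))
    return np.array(L),np.array(R)
E
python3 - <<'E'
from meas import *
np.set_printoptions(precision=1,suppress=True)
d=snap('side','side6.png'); st=ctrl.read_state(); e=st['eef_pos'];print(e,st['tool_rot'],st['force'])
L,R=meas(d,e,st['tool_rot'][2])
print(np.c_[L[:,3],L[:,:3],R[:,:3]])
E
```

```text
[576.3  49.2 210.8] [-3.1  0.   0.5] [-0.9 -0.4 -1.7]
[[223.   13.   -4.  281.2 -13.1  -4.4 298.3]
 [224.   13.1  -6.  281.2 -13.5  -6.4 298.6]
 [225.   13.3  -7.9 281.2 -14.   -8.4 299. ]
 [226.   13.4  -9.9 281.2 -14.5 -10.4 299.3]
 [227.   13.3 -11.9 281.3 -14.9 -12.3 299.7]
 [228.   13.4 -13.8 281.4 -15.4 -14.3 300.1]
 [229.   13.2 -15.8 281.5 -15.9 -16.3 300.4]
 [230.   11.8 -17.8 282.5 -16.3 -18.3 300.7]
 [231.    1.6 -20.  289.2 -16.8 -20.3 301.1]
 [232.    0.1 -22.  290.2 -17.3 -22.3 301.5]
 [233.   -0.6 -24.1 290.8 -17.7 -24.4 301.7]
 [234.   -1.1 -26.1 291.1 -18.  -26.4 302. ]
 [235.   -1.5 -28.1 291.5 -18.3 -28.4 302.3]
 [236.   -1.9 -30.2 291.8 -18.7 -30.4 302.5]
 [237.   -2.4 -32.2 292.2 -19.  -32.5 302.8]
 [238.   -2.9 -34.3 292.6 -19.5 -34.5 303.1]
 [239.   -3.5 -36.3 293.  -19.9 -36.6 303.4]
 [240.   -3.9 -38.4 293.3 -20.3 -38.7 303.8]
 [241.   -4.3 -40.5 293.6 -20.8 -40.7 304.1]
 [242.   22.5 -42.1 276.7   5.7 -42.4 287.3]
 [243.   20.5 -44.2 278.    4.3 -44.5 288.3]
 [244.   -5.8 -46.7 294.7 -21.7 -47.  304.8]
 [245.   -6.2 -48.8 295.1 -21.5 -49.1 304.8]
 [246.   -6.6 -50.9 295.4 -21.  -51.2 304.4]
 [247.   -7.3 -53.1 295.9 -19.5 -53.3 303.5]
 [248.  -31.2 -55.6 310.9 -39.7 -55.7 316.3]
 [249.  -30.1 -57.7 310.3 -41.8 -57.9 317.6]
 [250.  -29.7 -59.8 310.1 -43.  -60.  318.4]
 [251.  -29.7 -62.  310.1 -42.5 -62.2 318.1]
 [252.  -29.9 -64.1 310.3 -41.5 -64.3 317.5]
 [253.  -30.2 -66.3 310.5 -40.7 -66.4 317. ]
 [254.  -30.3 -68.4 310.5 -40.3 -68.6 316.8]]
```

Lean now measures about 13° — good. Travelling to above the wide bore.

Call:
carry_out --moves '[{"tx":-0.0973,"ty":0.1456,"tz":0,"twist":0,"fingers":0},{"tx":-0.0973,"ty":0.1456,"tz":0,"twist":0,"fingers":0},{"tx":-0.0973,"ty":0.1456,"tz":0,"twist":0,"fingers":0},{"tx":-0.0973,"ty":0.1456,"tz":0,"twist":0,"fingers":0},{"tx":-0.0973,"ty":0.1456,"tz":0,"twist":0,"fingers":0},{"tx":-0.0973,"ty":0.1456,"tz":0,"twist":0,"fingers":0},{"tx":-0.0973,"ty":0.1456,"tz":0,"twist":0,"fingers":0},{"tx":-0.0973,"ty":0.1456,"tz":0,"twist":0,"fingers":0},{"tx":0,"ty":0,"tz":0.1,"twist":0,"fingers":0},{"tx":0,"ty":0,"tz":0.1,"twist":0,"fingers":0},{"tx":0,"ty":0,"tz":0.1,"twist":0,"fingers":0},{"tx":0,"ty":0,"tz":0,"twist":0,"fingers":0}]'

```text
clock: 14.78
eef_pos: [555.8, -369.3, 117.2]
tool_rot: [-3.134, 0.003, 0.544]
force: [-0.1, 0.4, -1.7]
width: 16.5
gripper_force: 59.7
```

```bash
python3 - <<'E'
from h import *
d=snap('side','side7.png'); st=ctrl.read_state(); e=st['eef_pos'];print(e,st['tool_rot'],st['force'],st['qpos'])
u,v=proj(d,e).astype(int);print(u,v)
cv2.imwrite('pics/c7.png',cv2.resize(d['color'][v-30:v+50,u-50:u+50],None,fx=7,fy=7,interpolation=2))
E
```

```text
[ 556.89664029 -370.55347897  119.28125511] [-3.13818146e+00  1.72785213e-03  5.44406767e-01] [ 0.31908761  0.05226028 -0.6376104 ] [ 0.22845801  0.87216199  0.58162006  1.57056718 -0.5768826   0.88014389
 -0.00312103]
406 152
```

View pics/c7.png

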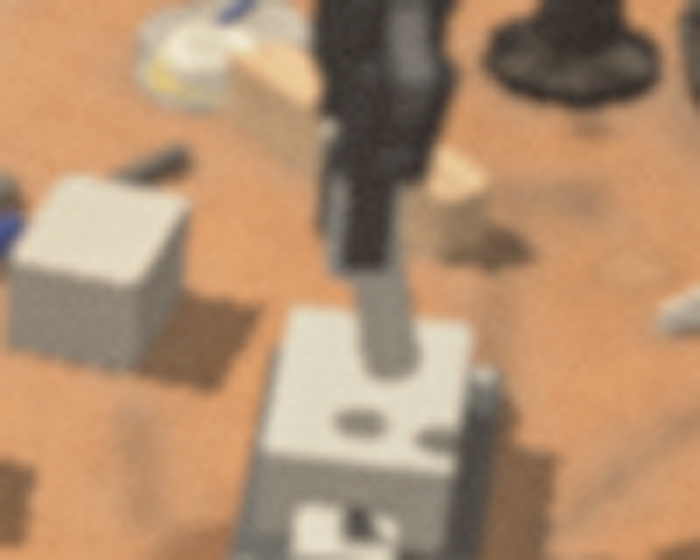

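```bash
python3 - <<'E'
from meas import *
np.set_printoptions(precision=1,suppress=True)
d=load('side7.png'); e=np.array([556.9,-370.6,119.3]); y=.5444;x=np.array([np.cos(y),np.sin(y),0]); q=np.array([-np.sin(y),np.cos(y),0]) # q toward camera side
c=lambda p:((p-np.array([356,122]))*7).round(0)
th=np.radians(13.5); ax=np.array([x[0]*np.sin(th),x[1]*np.sin(th),np.cos(th)]); ux=np.cross(q,ax); ux=ux if ux@x>0 else -ux
F=e-15.2*x-np.array([0,0,52.4])
for n,P in(('foot',F),('low',F+9*ux),('high',F-9*ux),('near',F+9*q),('tcp',e),('bore',np.array([549,-376.1,42]))): print(n,P,c(proj(d,P)))
h=cv2.cvtColor(d['color'],cv2.COLOR_BGR2HSV); g=cv2.cvtColor(d['color'],cv2.COLOR_BGR2GRAY)
print(g[160:190,402:424])
E
```

```text
foot [ 543.9 -378.5   66.9] [386. 358.]
low [ 551.4 -373.9   64.8] [358. 364.]
high [ 536.4 -383.    69. ] [414. 352.]
near [ 539.2 -370.8   66.9] [390. 374.]
tcp [ 556.9 -370.6  119.3] [354. 215.]
bore [ 549.  -376.1   42. ] [360. 423.]
[[157 138 116 102  90  90  90  89  98 114 128 138 155 168 167 164 160 153
  148 149 148 141]
 [160 149 137 125 121 121 119 119 120 129 130 137 155 167 169 167 168 164
  166 168 166 160]
 [168 162 160 151 141 134 131 134 135 134 136 138 153 165 167 167 165 167
  171 169 169 165]
 [168 172 169 162 150 135 134 134 136 135 135 136 144 158 167 168 167 168
  168 167 167 162]
 [172 169 171 167 151 136 133 134 135 136 136 134 139 154 164 168 166 164
  167 166 166 163]
 [181 182 177 172 156 140 133 132 136 137 135 132 140 151 163 168 169 167
  165 163 164 157]
 [203 201 198 189 172 150 134 132 137 135 133 135 141 155 171 171 171 167
  164 163 162 158]
 [216 215 214 207 188 159 139 135 135 138 137 136 147 169 186 188 183 182
  179 176 170 158]
 [217 215 217 215 198 165 139 133 133 135 137 136 148 179 205 206 206 205
  201 199 186 169]
 [218 216 217 216 199 168
[... 1228 characters left out ...]
7 216 217 212 207 197 194 193
  186 154 109  78]
 [215 201 180 156 148 145 142 147 166 192 210 215 210 198 174 163 157 157
  153 131  91  77]
 [217 214 203 188 180 174 172 174 191 205 215 214 204 177 147 135 132 132
  124 107  86  78]
 [217 216 217 211 208 204 202 205 208 215 216 216 207 181 155 135 127 124
  112  97  77  74]
 [210 210 213 213 214 215 215 216 218 218 217 217 214 205 184 169 152 144
  126  99  81  74]
 [178 186 187 191 197 201 206 207 211 211 210 211 212 212 208 197 188 180
  152 111  80  74]
 [148 149 155 159 164 169 172 178 181 186 187 188 190 197 201 200 198 192
  161 113  82  75]
 [134 137 139 139 141 138 144 147 147 150 154 155 157 164 167 169 174 171
  145 103  79  74]]
```

Picture: foot at crop (390,365), low edge at (358,362), bore mouth at (360,422), (440,440) is only a shadow; the model matches to half a pixel. Shifting 1.5 mm and going down to just above the mouth.

Call:
carry_out --moves '[{"tx":0.005,"ty":0.005,"tz":0.03,"twist":0,"fingers":0},{"tx":0,"ty":0,"tz":0.025,"twist":0,"fingers":0},{"tx":0,"ty":0,"tz":0.013,"twist":0,"fingers":0},{"tx":0,"ty":0,"tz":0,"twist":0,"fingers":0},{"tx":0,"ty":0,"tz":0,"twist":0,"fingers":0},{"tx":0,"ty":0,"tz":0,"twist":0,"fingers":0}]'

```text
clock: 15.58
eef_pos: [560.1, -371.9, 101.0]
tool_rot: [3.141, -0.0, 0.545]
force: [0.2, -0.5, -2.1]
width: 16.6
gripper_force: 59.7
```

Call:
carry_out --moves '[{"tx":0,"ty":0,"tz":0.004,"twist":0,"fingers":0},{"tx":0,"ty":0,"tz":0.004,"twist":0,"fingers":0},{"tx":0,"ty":0,"tz":0,"twist":0,"fingers":0}]'

```text
clock: 15.95
eef_pos: [559.8, -371.7, 98.1]
tool_rot: [-3.141, 0.0, 0.545]
force: [-0.2, -0.4, -2.1]
width: 16.5
gripper_force: 59.7
```

Call:
carry_out --moves '[{"tx":0,"ty":0,"tz":0.004,"twist":0,"fingers":0},{"tx":0,"ty":0,"tz":0.004,"twist":0,"fingers":0},{"tx":0,"ty":0,"tz":0,"twist":0,"fingers":0}]'

```text
clock: 16.32
eef_pos: [559.8, -371.6, 95.7]
tool_rot: [-3.141, 0.0, 0.545]
force: [0.5, -0.1, -2.2]
width: 16.9
gripper_force: 59.7
```

Call:
carry_out --moves '[{"tx":0,"ty":0,"tz":0.004,"twist":0,"fingers":0},{"tx":0,"ty":0,"tz":0,"twist":0,"fingers":0}]'

```text
clock: 16.58
eef_pos: [559.9, -371.8, 94.6]
tool_rot: [-3.142, 0.0, 0.545]
force: [1.0, -0.2, -2.0]
width: 16.7
gripper_force: 59.7
```

Call:
carry_out --moves '[{"tx":0,"ty":0,"tz":0.004,"twist":0,"fingers":0},{"tx":0,"ty":0,"tz":0,"twist":0,"fingers":0}]'

```text
clock: 16.82
eef_pos: [560.0, -371.9, 94.0]
tool_rot: [3.141, -0.0, 0.545]
force: [-0.1, -0.2, 1.9]
width: 16.7
gripper_force: 59.8
```

Call:
carry_out --moves '[{"tx":0,"ty":0,"tz":0.003,"twist":0,"fingers":0},{"tx":0,"ty":0,"tz":0,"twist":0,"fingers":0}]'

```text
clock: 17.08
eef_pos: [560.1, -371.9, 93.6]
tool_rot: [3.141, -0.001, 0.545]
force: [-2.0, 1.8, 6.2]
width: 16.5
gripper_force: 60.5
```

Call:
carry_out --moves '[{"tx":0,"ty":-0.004,"tz":0,"twist":0,"fingers":0},{"tx":0,"ty":0,"tz":0,"twist":0,"fingers":0}]'

```text
clock: 17.32
eef_pos: [559.9, -371.6, 93.6]
tool_rot: [3.139, -0.001, 0.545]
force: [0.3, 0.1, 5.9]
width: 16.6
gripper_force: 60.3
```

Call:
carry_out --moves '[{"tx":0.004,"ty":0,"tz":0,"twist":0,"fingers":0},{"tx":0,"ty":0,"tz":0,"twist":0,"fingers":0}]'

```text
clock: 17.58
eef_pos: [560.2, -371.5, 93.5]
tool_rot: [3.139, 0.001, 0.544]
force: [-1.2, -0.3, 5.9]
width: 16.5
gripper_force: 60.4
```

Call:
carry_out --moves '[{"tx":0.006,"ty":0,"tz":0,"twist":0,"fingers":0},{"tx":0,"ty":0,"tz":0,"twist":0,"fingers":0}]'

```text
clock: 17.82
eef_pos: [561.1, -370.4, 93.2]
tool_rot: [3.14, 0.001, 0.544]
force: [-2.9, -1.5, 5.3]
width: 16.8
gripper_force: 60.4
```

Call:
carry_out --moves '[{"tx":0.006,"ty":0,"tz":0,"twist":0,"fingers":0},{"tx":0,"ty":0,"tz":0,"twist":0,"fingers":0}]'

```text
clock: 18.08
eef_pos: [563.0, -367.7, 91.8]
tool_rot: [-3.14, 0.001, 0.545]
force: [-2.5, 0.6, -1.1]
width: 16.3
gripper_force: 59.9
```

```bash
python3 - <<'E'
from h import *
d=snap('side','side8.png'); st=ctrl.read_state(); e=st['eef_pos'];print(e,st['tool_rot'],st['force'])
u,v=proj(d,e).astype(int);print(u,v)
cv2.imwrite('pics/c8.png',cv2.resize(d['color'][v-10:v+40,u-30:u+35],None,fx=11,fy=11,interpolation=2))
E
```

```text
[ 562.97302262 -367.68456433   91.76060714] [-3.14007282e+00  6.06690467e-04  5.44869116e-01] [-1.88630983  0.93153059 -1.45002943]
402 163
```

View pics/c8.png

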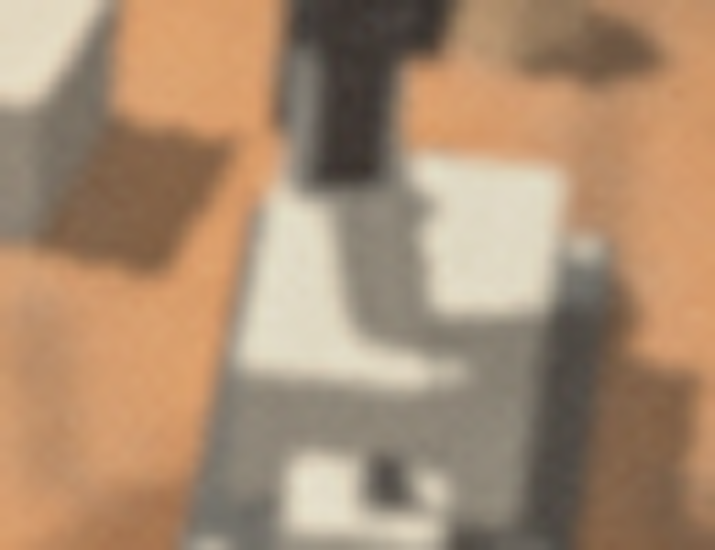

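Picture: the punch covers the bore mouth, entering the block at crop (390,330), with its low edge inside (force back to weight only). Now straighten: move the grip back along −x in small steps.

Call:
carry_out --moves '[{"tx":0,"ty":0,"tz":0.003,"twist":0,"fingers":0},{"tx":0,"ty":0,"tz":0,"twist":0,"fingers":0}]'

```text
clock: 18.38
eef_pos: [562.9, -367.9, 91.1]
tool_rot: [-3.14, 0.001, 0.545]
force: [-1.9, -0.5, -2.2]
width: 16.4
gripper_force: 59.9
```

Call:
carry_out --moves '[{"tx":-0.007,"ty":0,"tz":0,"twist":0,"fingers":0},{"tx":-0.007,"ty":0,"tz":0,"twist":0,"fingers":0},{"tx":0,"ty":0,"tz":0,"twist":0,"fingers":0}]'

```text
clock: 18.75
eef_pos: [561.3, -368.8, 91.6]
tool_rot: [-3.141, -0.003, 0.546]
force: [3.4, 3.2, -3.2]
width: 16.5
gripper_force: 59.5
```

Call:
carry_out --moves '[{"tx":-0.008,"ty":0,"tz":0.001,"twist":0,"fingers":0},{"tx":-0.008,"ty":0,"tz":0.001,"twist":0,"fingers":0},{"tx":0,"ty":0,"tz":0,"twist":0,"fingers":0}]'

```text
clock: 19.12
eef_pos: [560.5, -369.3, 91.7]
tool_rot: [3.142, -0.008, 0.548]
force: [7.5, 7.7, -0.9]
width: 16.6
gripper_force: 59.6
```

Call:
carry_out --moves '[{"tx":-0.006,"ty":0,"tz":0.001,"twist":0,"fingers":0},{"tx":-0.006,"ty":0,"tz":0.001,"twist":0,"fingers":0},{"tx":0,"ty":0,"tz":0,"twist":0,"fingers":0}]'

```text
clock: 19.5
eef_pos: [557.4, -371.1, 91.3]
tool_rot: [-3.141, -0.008, 0.548]
force: [6.9, 8.2, -0.2]
width: 16.5
gripper_force: 59.6
```

Call:
carry_out --moves '[{"tx":-0.006,"ty":-0.003,"tz":0.001,"twist":0,"fingers":0},{"tx":-0.006,"ty":0,"tz":0.001,"twist":0,"fingers":0},{"tx":0,"ty":0,"tz":0,"twist":0,"fingers":0}]'

```text
clock: 19.88
eef_pos: [554.7, -372.5, 91.1]
tool_rot: [3.14, -0.009, 0.548]
force: [9.4, 7.9, 1.2]
width: 16.3
gripper_force: 59.6
```

Call:
carry_out --moves '[{"tx":-0.004,"ty":-0.002,"tz":0.001,"twist":0,"fingers":0},{"tx":-0.004,"ty":0,"tz":0.001,"twist":0,"fingers":0},{"tx":0,"ty":0,"tz":0,"twist":0,"fingers":0}]'

```text
clock: 20.25
eef_pos: [553.2, -373.2, 90.9]
tool_rot: [3.139, -0.01, 0.548]
force: [9.5, 6.0, 1.3]
width: 16.4
gripper_force: 59.6
```

Call:
carry_out --moves '[{"tx":-0.006,"ty":-0.001,"tz":0.001,"twist":0,"fingers":0},{"tx":-0.005,"ty":0,"tz":0.001,"twist":0,"fingers":0},{"tx":0,"ty":0,"tz":0,"twist":0,"fingers":0}]'

```text
clock: 20.62
eef_pos: [550.5, -374.8, 90.6]
tool_rot: [3.139, -0.011, 0.548]
force: [10.3, 6.5, 4.0]
width: 16.6
gripper_force: 59.6
```

Call:
carry_out --moves '[{"tx":0,"ty":0,"tz":0.005,"twist":0,"fingers":0},{"tx":0,"ty":0,"tz":0.005,"twist":0,"fingers":0},{"tx":0,"ty":0,"tz":0,"twist":0,"fingers":0}]'

```text
clock: 21.0
eef_pos: [550.5, -374.7, 87.5]
tool_rot: [3.139, -0.01, 0.548]
force: [10.3, 7.5, 3.1]
width: 16.7
gripper_force: 59.7
```

```bash
python3 - <<'E'
from meas import *
np.set_printoptions(precision=1,suppress=True)
d=snap('side','side9.png'); st=ctrl.read_state(); e=st['eef_pos'];print(e,st['force'])
u,v=proj(d,e).round().astype(int);print(u,v)
g=cv2.cvtColor(d['color'],cv2.COLOR_BGR2GRAY)
print(g[v+2:v+24,u-12:u+16])
E
```

```text
[ 550.5 -374.7   87.5] [11.3  7.6  3.5]
409 165
[[200 214 218 217 218 215 192 164 139 111  85  64  60  57  59  68  98 141
  174 189 188 184 183 178 177 167 159 154]
 [204 217 220 217 219 217 204 173 142 108  78  61  59  57  62  68 112 156
  191 205 209 206 206 200 198 189 169 155]
 [206 218 219 216 218 217 204 178 141 109  75  57  56  57  52  66 113 165
  202 214 217 218 218 216 213 203 176 155]
 [213 219 219 218 218 218 209 182 142 108  77  61  57  62  58  76 122 174
  206 217 219 218 218 218 216 205 181 157]
 [216 219 218 219 215 217 211 185 147 115  92  84  84  85  83 104 145 182
  211 216 217 218 217 217 215 200 173 152]
 [217 219 217 217 217 217 212 191 155 132 120 112 114 110 121 144 173 200
  214 216 216 218 217 216 213 195 170 150]
 [216 219 218 217 217 217 213 194 166 142 134 134 131 130 138 161 195 212
  216 216 218 216 217 215 211 194 166 152]
 [217 219 217 218 216 215 215 197 168 149 142 138 137 132 139 169 201 215
  215 217 218 216 216 216 208 188 168 166]
 [218 217 218 218 217 217 214 192 167 148 141 139 133 135 143 175 205 213
  215 216 217 217 216 215 208 182 167 177]
[... 822 characters left out ...]
219 218 217 216 216 215 206 188 166 154 146 144 135 130 128 126 124 128
  128 131 128 126 127 119 103  80  77  78]
 [219 218 218 217 215 217 216 205 194 182 174 170 162 154 146 140 128 129
  126 128 127 128 128 118 100  79  79  77]
 [215 214 216 215 217 217 217 215 211 209 207 203 198 192 184 171 156 146
  139 134 127 129 129 118  96  83  73  77]
 [194 198 201 201 206 209 212 213 212 215 214 216 214 214 214 205 193 186
  168 146 129 128 126 112  90  80  75  77]
 [161 166 166 172 174 178 185 187 191 197 203 204 208 211 211 210 208 205
  190 165 137 128 125 110  91  79  78  77]
 [138 141 145 145 142 148 149 156 158 160 168 172 178 183 185 187 189 191
  188 162 140 131 128 111  90  79  75  78]]
```

Nearly upright (about 1–2° left) at 8 mm depth. A little overshoot against pad springback, then unload.

Call:
carry_out --moves '[{"tx":-0.006,"ty":0,"tz":0,"twist":0,"fingers":0},{"tx":-0.006,"ty":0,"tz":0,"twist":0,"fingers":0},{"tx":0,"ty":0,"tz":0,"twist":0,"fingers":0}]'

```text
clock: 21.42
eef_pos: [545.9, -377.6, 87.3]
tool_rot: [3.139, -0.008, 0.548]
force: [8.5, 5.9, 2.5]
width: 16.5
gripper_force: 59.4
```

Call:
carry_out --moves '[{"tx":0.008,"ty":0,"tz":0,"twist":0,"fingers":0},{"tx":0.006,"ty":0,"tz":0,"twist":0,"fingers":0},{"tx":0,"ty":0,"tz":0,"twist":0,"fingers":0}]'

```text
clock: 21.8
eef_pos: [546.4, -377.3, 86.6]
tool_rot: [3.14, -0.003, 0.546]
force: [4.5, 3.5, 1.9]
width: 17.0
gripper_force: 59.4
```

Call:
carry_out --moves '[{"tx":0.008,"ty":0,"tz":0,"twist":0,"fingers":0},{"tx":0,"ty":0,"tz":0,"twist":0,"fingers":0}]'

```text
clock: 22.05
eef_pos: [546.7, -376.9, 85.9]
tool_rot: [3.14, -0.0, 0.545]
force: [3.3, 1.7, -0.3]
width: 16.8
gripper_force: 59.2
```

```bash
cat > slope.py <<'E'
from meas import *
d=snap('side','side10.png'); st=ctrl.read_state(); e=st['eef_pos'];print(e.round(1),st['force'].round(1))
u,v=proj(d,e); u,v=int(round(u)),int(round(v))
g=cv2.GaussianBlur(cv2.cvtColor(d['color'],cv2.COLOR_BGR2GRAY),(0,0),.6).astype(float)
L=[];R=[]
for y in range(v+8,v+17):
    c=u-1; i=c
    while g[y,i]<176 and i>c-14:i-=1
    l=i+(g[y,i]-176)/(g[y,i]-g[y,i+1]); i=c
    while g[y,i]<176 and i<c+14:i+=1
    r=i-(g[y,i]-176)/(g[y,i]-g[y,i-1]); L.append((y,l));R.append((y,r))
L=np.array(L);R=np.array(R);print(np.c_[L,R[:,1]].round(2))
sv=(proj(d,e-[0,0,40])-proj(d,e-[0,0,20]));sv=sv[0]/sv[1]
s1=np.polyfit(L[:,0],L[:,1],1)[0];s2=np.polyfit(R[:6,0],R[:6,1],1)[0];print('vertical slope',sv,'L',s1,'R',s2,'lean deg',np.degrees(((s1+s2)/2-sv)*.8))
E
python3 slope.py
```

```text
[ 546.7 -377.    86. ] [4.8 1.4 0.3]
[[174.   405.57 413.32]
 [175.   405.5  412.81]
 [176.   405.33 412.52]
 [177.   405.2  412.27]
 [178.   405.   412.07]
 [179.   404.78 412.  ]
 [180.   404.52 412.13]
 [181.   404.22 414.  ]
 [182.   404.22 473.  ]]
vertical slope -0.12014415855245604 L -0.18736254888426113 R -0.2591165266042184 lean deg -4.725544091992044
```

Overshot to about −4°; pushing back a little.

Call:
carry_out --moves '[{"tx":0.008,"ty":0,"tz":0,"twist":0,"fingers":0},{"tx":0.008,"ty":0,"tz":0,"twist":0,"fingers":0},{"tx":0,"ty":0,"tz":0,"twist":0,"fingers":0}]'

```text
clock: 22.48
eef_pos: [548.3, -375.7, 85.4]
tool_rot: [3.141, 0.004, 0.543]
force: [-2.7, -2.7, -1.7]
width: 16.6
gripper_force: 59.0
```

Call:
carry_out --moves '[{"tx":0.006,"ty":0,"tz":0,"twist":0,"fingers":0},{"tx":0,"ty":0,"tz":0,"twist":0,"fingers":0}]'

```text
clock: 22.72
eef_pos: [548.6, -375.5, 85.4]
tool_rot: [-3.141, 0.005, 0.543]
force: [-5.9, -3.7, -1.6]
width: 16.5
gripper_force: 59.0
```

Call:
carry_out --moves '[{"tx":0.006,"ty":0,"tz":0,"twist":0,"fingers":0},{"tx":0.003,"ty":0,"tz":0,"twist":0,"fingers":0},{"tx":0,"ty":0,"tz":0,"twist":0,"fingers":0}]'

```text
clock: 23.1
eef_pos: [549.1, -375.3, 85.4]
tool_rot: [-3.141, 0.008, 0.542]
force: [-9.4, -5.0, -0.6]
width: 16.6
gripper_force: 59.1
```

```bash
python3 slope.py
```

```text
[ 549.1 -375.3   85.4] [-8.5 -5.9 -1.5]
[[174.   404.54 412.36]
 [175.   404.52 411.79]
 [176.   404.46 411.63]
 [177.   404.35 411.58]
 [178.   404.2  411.41]
 [179.   404.14 411.28]
 [180.   404.05 411.43]
 [181.   403.96 412.4 ]
 [182.   404.1  417.55]]
vertical slope -0.1182192746112166 L -0.07477863923516005 R -0.1887806626341582 lean deg -0.6215618655539078
```

Call:
carry_out --moves '[{"tx":0.005,"ty":0,"tz":0,"twist":0,"fingers":0},{"tx":0,"ty":0,"tz":0,"twist":0,"fingers":0},{"tx":-0.008,"ty":0,"tz":0,"twist":0,"fingers":0},{"tx":-0.008,"ty":0,"tz":0,"twist":0,"fingers":0},{"tx":0,"ty":0,"tz":0,"twist":0,"fingers":0}]'

```text
clock: 23.78
eef_pos: [548.6, -375.5, 85.4]
tool_rot: [-3.142, 0.004, 0.543]
force: [-4.9, -4.5, -2.3]
width: 16.5
gripper_force: 58.9
```

```bash
python3 slope.py
```

```text
[ 548.6 -375.5   85.4] [-4.7 -3.8 -2.3]
[[174.   404.69 412.46]
 [175.   404.65 411.86]
 [176.   404.57 411.68]
 [177.   404.45 411.59]
 [178.   404.32 411.47]
 [179.   404.23 411.38]
 [180.   404.1  411.6 ]
 [181.   404.05 414.  ]
 [182.   404.19 417.11]]
vertical slope -0.11858770400883852 L -0.08324525715829892 R -0.19042831982624955 lean deg -0.836476416702836
```

Upright within measurement. Releasing the last side load and sliding down in small steps.

Call:
carry_out --moves '[{"tx":-0.007,"ty":0,"tz":0,"twist":0,"fingers":0},{"tx":0,"ty":0,"tz":0.005,"twist":0,"fingers":0},{"tx":0,"ty":0,"tz":0.005,"twist":0,"fingers":0},{"tx":0,"ty":0,"tz":0,"twist":0,"fingers":0}]'

```text
clock: 24.32
eef_pos: [548.5, -375.7, 82.9]
tool_rot: [3.141, 0.002, 0.544]
force: [-3.6, -4.1, -0.4]
width: 16.6
gripper_force: 59.1
```

Call:
carry_out --moves '[{"tx":0,"ty":0,"tz":0.005,"twist":0,"fingers":0},{"tx":0,"ty":0,"tz":0.005,"twist":0,"fingers":0},{"tx":0,"ty":0,"tz":0,"twist":0,"fingers":0}]'

```text
clock: 24.7
eef_pos: [548.5, -375.8, 79.9]
tool_rot: [3.141, 0.002, 0.544]
force: [-4.3, -4.1, -0.3]
width: 16.5
gripper_force: 59.1
```

Call:
carry_out --moves '[{"tx":-0.006,"ty":0.002,"tz":0.005,"twist":0,"fingers":0},{"tx":0,"ty":0,"tz":0.005,"twist":0,"fingers":0},{"tx":0,"ty":0,"tz":0.004,"twist":0,"fingers":0},{"tx":0,"ty":0,"tz":0,"twist":0,"fingers":0}]'

```text
clock: 25.2
eef_pos: [548.3, -375.9, 75.3]
tool_rot: [-3.142, 0.0, 0.545]
force: [-2.4, -3.3, -1.4]
width: 16.5
gripper_force: 59.1
```

Call:
carry_out --moves '[{"tx":0,"ty":0,"tz":0.005,"twist":0,"fingers":0},{"tx":0,"ty":0,"tz":0.005,"twist":0,"fingers":0},{"tx":0,"ty":0,"tz":0.004,"twist":0,"fingers":0},{"tx":0,"ty":0,"tz":0,"twist":0,"fingers":0}]'

```text
clock: 25.7
eef_pos: [548.3, -375.9, 71.1]
tool_rot: [-3.141, 0.0, 0.545]
force: [-2.2, -2.0, -1.7]
width: 16.5
gripper_force: 59.1
```

Call:
carry_out --moves '[{"tx":-0.002,"ty":0.001,"tz":0.005,"twist":0,"fingers":0},{"tx":0,"ty":0,"tz":0.005,"twist":0,"fingers":0},{"tx":0,"ty":0,"tz":0.004,"twist":0,"fingers":0},{"tx":0,"ty":0,"tz":0,"twist":0,"fingers":0}]'

```text
clock: 26.2
eef_pos: [548.2, -376.1, 66.8]
tool_rot: [-3.141, -0.0, 0.545]
force: [-1.3, -1.9, -2.0]
width: 17.0
gripper_force: 59.1
```

Call:
carry_out --moves '[{"tx":0,"ty":0,"tz":0.003,"twist":0,"fingers":0},{"tx":0,"ty":0,"tz":0.003,"twist":0,"fingers":0},{"tx":0,"ty":0,"tz":0,"twist":0,"fingers":0}]'

```text
clock: 26.58
eef_pos: [548.2, -376.2, 65.1]
tool_rot: [-3.141, -0.0, 0.545]
force: [-0.8, 0.2, -1.9]
width: 16.7
gripper_force: 59.1
```

Call:
carry_out --moves '[{"tx":0,"ty":0,"tz":0.003,"twist":0,"fingers":0},{"tx":0,"ty":0,"tz":0,"twist":0,"fingers":0}]'

```text
clock: 26.82
eef_pos: [548.2, -376.2, 64.2]
tool_rot: [-3.141, -0.0, 0.545]
force: [-0.8, -0.9, -2.2]
width: 16.6
gripper_force: 59.1
```

Call:
carry_out --moves '[{"tx":0,"ty":0,"tz":0.003,"twist":0,"fingers":0},{"tx":0,"ty":0,"tz":0,"twist":0,"fingers":0}]'

```text
clock: 27.08
eef_pos: [548.2, -376.3, 63.5]
tool_rot: [-3.141, -0.0, 0.545]
force: [-1.1, -0.3, -0.8]
width: 16.5
gripper_force: 59.3
```

Call:
carry_out --moves '[{"tx":0,"ty":0,"tz":0.003,"twist":0,"fingers":0},{"tx":0,"ty":0,"tz":0,"twist":0,"fingers":0},{"tx":0,"ty":0,"tz":0,"twist":0,"fingers":0}]'

```text
clock: 27.45
eef_pos: [548.3, -376.4, 63.4]
tool_rot: [-3.142, -0.001, 0.545]
force: [-2.7, 1.2, 5.4]
width: 16.4
gripper_force: 59.9
```

Bottom reached (63.4, as in the rack). Ease the push, open, and withdraw straight up.

Call:
carry_out --moves '[{"tx":0,"ty":0,"tz":-0.003,"twist":0,"fingers":0},{"tx":0,"ty":0,"tz":0,"twist":0,"fingers":0},{"tx":0,"ty":0,"tz":0,"twist":0,"fingers":0.3},{"tx":0,"ty":0,"tz":0,"twist":0,"fingers":0.5},{"tx":0,"ty":0,"tz":0,"twist":0,"fingers":0.6},{"tx":0,"ty":0,"tz":0,"twist":0,"fingers":0.6},{"tx":0,"ty":0,"tz":0,"twist":0,"fingers":0.6},{"tx":0,"ty":0,"tz":0,"twist":0,"fingers":0.6}]'

```text
clock: 28.45
eef_pos: [548.0, -376.5, 63.5]
tool_rot: [-3.142, 0.0, 0.545]
force: [0.4, 0.3, 0.3]
width: 51.5
gripper_force: 0.0
```

Call:
carry_out --moves '[{"tx":0,"ty":0,"tz":-0.04,"twist":0,"fingers":0.6},{"tx":0,"ty":0,"tz":-0.08,"twist":0,"fingers":0.6},{"tx":0,"ty":0,"tz":-0.12,"twist":0,"fingers":0.6},{"tx":0,"ty":0,"tz":-0.15,"twist":0,"fingers":0.6},{"tx":0,"ty":0,"tz":-0.15,"twist":0,"fingers":0.6},{"tx":0.15,"ty":0,"tz":0,"twist":0,"fingers":0.6},{"tx":0,"ty":0,"tz":0,"twist":0,"fingers":0.6},{"tx":0,"ty":0,"tz":0,"twist":0,"fingers":0.6}]'

```text
clock: 29.45
eef_pos: [586.1, -353.2, 225.8]
tool_rot: [3.142, 0.001, 0.545]
force: [-0.4, -1.1, -0.6]
width: 51.4
gripper_force: 0.0
```

```bash
python3 - <<'E'
from h import *
d=snap('side','side11.png');t=snap('top','top11.png'); print(ctrl.read_state()['eef_pos'])
im=np.zeros((600,800,3),np.uint8)
a=cv2.resize(d['color'][135:215,365:445],None,fx=5,fy=5,interpolation=2); im[:400,:400]=a
b=cv2.resize(t['color'][150:320,170:540],None,fx=1.05,fy=1.05,interpolation=2); im[:b.shape[0],405:405+b.shape[1]]=b
c=cv2.resize(d['color'][180:360,230:400],None,fx=2,fy=2,interpolation=2); im[240:600,405:745]=c
cv2.imwrite('pics/c11.png',im)
E
```

```text
[ 585.29545372 -354.12348604  225.6487542 ]
```

View pics/c11.png

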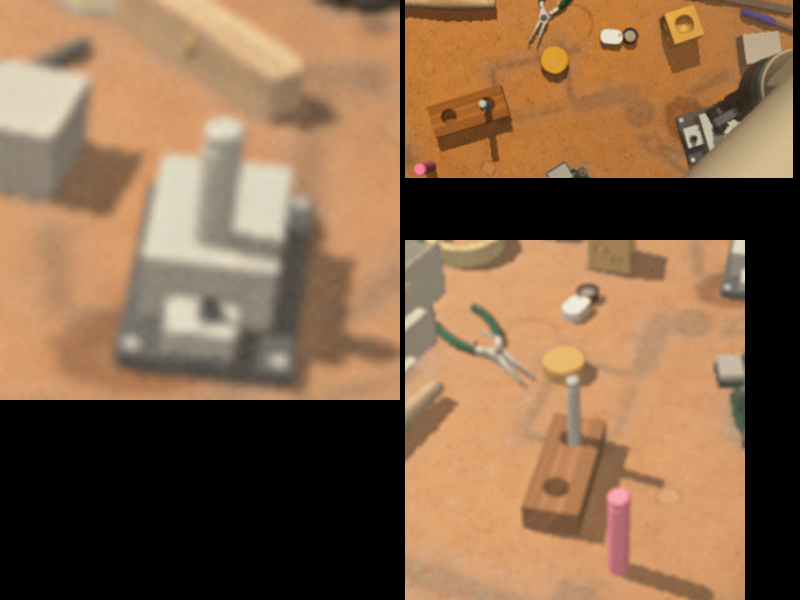

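Picture: the thick punch stands upright in the wide bore (top at crop (224,130), mouth at about (218,235)). The thin punch is still in the rack at (573,410), and the bystanders and the pink decoy are unmoved. Handing in.

```bash
python3 -c "
from h import *
print(job.finish_job())"
```

```text
the job is handed in; nothing more can be done
None
```

The thick punch was started leaning about 13° in the wide bore, straightened and slid down in the grip, and now stands upright on the bottom; the net side push read up to about 14 N, the thin punch and bystanders look unmoved, and the job was handed in at about 30 s, with no verdict returned.

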